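# Lock a moulded setting holder into the ball vice

## Robot

A 7-joint arm with a two-finger parallel gripper is mounted at the origin on the work surface. World frame = base frame: x ahead of the robot, y to its left, z up, the work surface at z = 0. Lengths are in m, angles in rad, forces in N, time in s.
With the tool pointing down it reaches from about 0.375 to 0.925 m from the base axis. Payload 3.1 kg.
Tool frame: the origin (TCP) lies between the finger pads; the fingertips stand 17 mm ahead of it and the grasp point (between the pads) lies 2 mm behind it; z points along the fingers, y is the line along which they close (so a half turn about z gives the same grasp; the last joint's range is limited). The gripper opens to 85 mm and grips with 20 to 120 N. Pads are 22 mm wide; open, the fingers measure 114 mm over their backs; the gripper's body (76 mm by 85 mm) begins 54 mm behind the grasp point. The pads swing forward as they close: fully open they stand 13 mm farther back than shut.
Start: joints at [-1.423, 0.383, 0.044, 1.598, -0.018, 1.161, -0.05], TCP at [0.158, 0.63, 0.248] pointing down, gripper open.
Joint ranges: [-2.61, 2.61], [-0.41, 2.15], [-1.48, 1.57], [0, 2.5], [-1.57, 4.71], [0.05, 1.97], [-2.85, 2.85]. Speed limits (rad/s): [2.79, 2.79, 3.14, 3.14, 3.14, 3.14, 3.14].

## Interface

Orientations are given as a unit quaternion [x, y, z, w].
In Python, from plant import status, read_camera, camera_model, workorder, spotter gives the robot as it stands.
- The arm moves only by the tool drive_tool, never from a script. Its argument "commands" is text: rows parted by semicolons, each of 7 numbers parted by spaces: the shift along the tool's x, y, z scaled (see below), then the turn, a rotation vector about the tool's x, y, z scaled (see below), then the opening, from 0 (shut) to 1 (fully open). In form: dx dy dz rx ry rz fingers; .... A call has 1 to 20 rows; each row is the pose to reach, as a shift and turn from the pose commanded when the call began, along the tool's axes at that moment, turning the shorter way round; what a row does not reach only later rows make up. The controller multiplies each number of a shift by 0.25 m and each number of a turn by 180 degrees. A row lasts 1/8 s, in which the tool goes at most 62.5 mm and 10.7 degrees, less where a joint would pass 70% of its speed; a pose out of reach is approached as far as the arm can. A call with a number of a shift or a turn outside -1 to 1 is refused whole. A call with a gripper value outside its range is refused whole. The fingers move at their own pace and stop on an object; the grip force is fixed at half the most. Time passes only in rows, so rows that repeat a pose let the fingers close. It gives the time, the measured TCP pose, the force, the opening and the grip force at its end, in the units of the state.
- status.read_state(): the state, without advancing time (a new reading comes with each control period).
- read_camera(name): name is "scene" or "top" or "wrist"; returns the picture (420x560x3 uint8, blue, green, red); there is no depth.
- camera_model(name): a dict with "fx", "fy", "cx", "cy" (pixels), "eye" and "rotation" of the camera in the world. Camera axes: x right, y up, looking along -z (the intrinsics and any distortion apply to the point x, -y, -z); pixel columns grow to the right and rows downward; lengths in m; the calibration is good to about 2 mm. A picture is of the moment at which its call begins: read the wrist's pose just before it. camera_model takes no time and is no camera call; for the wrist camera it gives the pose at the moment of the call.
- workorder.sign_off(): hands the job in; it is judged then, once.
Trained networks look in the newest picture that a camera, given by its name, has taken for a name from the list of things; names that differ only in an ending like _2 or _b are one class to them, and where a whole thing is asked for, a point or a joint stands for the part that bears it (a point fixed in the world has none). Each returns a list of dicts, best first, with "p" (0 to 1); they miss things now and then, are a little off and sometimes report something else, mostly with a low value. They report only what shows in the picture. A call takes as long as a camera call. They do not tell look-alikes from the thing itself.
- spotter.search_frame(label, camera): "bbox" ([left, top, right, bottom] in pixels, round what is visible of it).
The state is a dict: "time_s": time; "joint_positions": joint angles; "qd": joint speeds; "joint_efforts": joint torques, N m; "tool_pos": TCP position; "ee_rot": TCP orientation; "ft_force": force on the tool from outside, world axes, zero at the start; "torque": the same for the moment, N m; "gripper_width": finger opening in m; "gripper_force": force on a finger pad.
Only numpy, scipy, OpenCV 4.12 (cv2) and the standard library are available. Lean on these libraries where they do the work, as an engineer would, in place of code of your own. Each camera call takes 0.05 s, during which the arm holds its last target. There are 200 camera calls.

## Task

Lift the setting holder with the silver-coloured medallion straight out of the open mould and lock it in the bayonet socket on top of the ball vice: lower its two lugs into the entry slots at the red marks, push it down against the spring plunger, twist it about a quarter turn clockwise (seen from above) until it stops, and ease off so that the spring lifts the lugs up into the locking notches. Finish while still gripping it, seated and turned to its stop, so that I can tighten the lock screw; leave the holder with the brass medallion in its mould and the mould frame, graver and jar where they are.

Things in the scene. Friction and masses are not known exactly. Their poses are not given: they have to be found in the camera images.
- holder_silver: the holder to lock in: dark red moulded block 50 mm (its x) by 36 mm (its y), z = 20 to 50 mm, silver-coloured medallion (30 mm across) on top to z = 54 mm, steel stub below, 0.17 kg. Origin: centre of the stub's lower end, z up. A half turn gives the same part. Grip it across the 36 mm (along y), fingertips at z = 28 mm or higher, clear of mould and socket
- stub (a point): centre of the lower end of that holder's steel bayonet stub (same point and axes as the holder): 28 mm in diameter, 20 mm long up to the block, tapered over its lowest 4.5 mm. Two lugs stick out along +x and -x to a radius of 20 mm, 6 mm wide, from 5 to 10 mm above this end
- holder_brass: the other holder, the same in every size but with a brass-yellow medallion: stays in the mould
- mould: fixed open mould, lower half: aluminium block 170 mm (its x) by 92 mm, 31 mm high, origin at the centre of its underside. Two cavities at x = +40 and -40 mm with a holder in each (either way round), holders' x along the mould's x, their origin 6 mm above the mould's. The block sits 5 mm deep in a pocket (2 mm play), stub and lugs in a keyed bore; a holder lifts straight up, clear after 25 mm
- socket (a point): centre of the mouth of the bayonet socket: top face of the steel collar, 60 mm across, on the fixed ball vice (120 mm across, this face 138 mm above the bench); z up. Bore 31 mm for the stub; two entry slots for the lugs along this point's +x and -x (red marks on the rim), about 2 mm wider than a lug on each side
- seat (a point): point on the socket's axis 14 mm below its mouth, axes as socket: the holder's origin comes here when locked. Pushed 3 to 6 mm deeper (at 6 its block meets the collar) it can turn, only clockwise from above (negative about z), 80 degrees (1.40 rad) from the entry slots to a stop (white marks). From 74 to 80 degrees its lugs can rise 3 mm into notches, up to this height
- plunger (a joint): how far the spring plunger in the socket is pressed down, 0 to 0.013 m. The stub meets it 9 mm below the mouth (0); about 0.005 with a holder seated, 0.008 to 0.011 with it pushed in to turn. It pushes up with 3.6 N at 0, 7 N seated, 11 N at 0.011 and lifts an eased holder into the notches
- mould_frame: upper half of the mould, lifted off and lying on the bench: aluminium frame 170 x 92 x 25 mm with two openings, origin at the centre of its underside; bystander
- graver: graver, a short wood-handled hand tool about 135 mm long lying on the bench along its own x, origin under it near the handle's neck; bystander
- jar: small amber glass jar with a brass lid, 52 mm in diameter, 62 mm high, origin at the centre of its underside; bystander
There are look-alikes about, which are no part of the job. What is shaped like the holder_silver but blue or turquoise is not meant.

How it is judged:
On the way, in this order (a step that is already met when the one before it is completed fails the run):
1. the silver-medallion holder is lifted clear of the mould in the gripper (z of holder_silver in the frame of mould above 0.036 m and contact force between the fingers and holder_silver above 1 N), for 0.1 s.
2. it is pushed into the socket against the spring, lugs at the entry slots (horizontal distance between holder_silver and socket below 0.004 m and z of holder_silver in the frame of socket below -0.0165 m and angle between the x axis of holder_silver and the x axis of socket, either way round below 0.5 rad and value of joint plunger above 0.0065 m).
At the end, for the whole second after the job is handed in: Silver-medallion holder gripped (over 2 N), still and locked in: axis within 3 mm and 0.06 rad of the socket's, turned over 1.25 rad, origin 12.0 to 15.7 mm below the mouth, plunger pressed over 3 mm. Brass-medallion holder moved under 10 mm; frame, graver, jar under 20 mm (horizontal distance between holder_silver and socket below 0.003 m and z of holder_silver in the frame of socket between -0.0157 and -0.012 m and angle between the x axis of holder_silver and the x axis of socket, either way round above 1.25 rad and angle between the z axis of holder_silver and the z axis of socket, either way round below 0.06 rad and value of joint plunger above 0.003 m and linear speed of holder_silver below 0.02 m/s and contact force between the fingers and holder_silver above 2 N and distance of holder_brass from where it was at the start of the episode below 0.01 m and distance of each of mould_frame, graver, jar from where it was at the start of the episode below 0.02 m); the arm keeps its last pose, push and grip.
It fails at once if the brass-medallion holder is disturbed (distance of holder_brass from where it was at the start of the episode above 0.02 m).
It fails at once if the mould frame, graver or jar is knocked away (distance of any of mould_frame, graver, jar from where it was at the start of the episode above 0.03 m).
It also fails if it takes over 54 s, if anything falls off the work surface, if the arm or the gripper's body presses on something with over 40 N, if the wrist force passes 120 N, or if a joint passes its speed limit or range.

## Working session

There is one attempt and no reset: what is moved stays moved. The work goes in short steps, Python scripts to look and compute and a tool call to move; the robot and the scene stay as the last step left them, time stands still between calls to the robot, and variables do not carry over. Pictures are saved under pics/ and viewed, at most 10 in all, crops included, and the job is handed in when it is done.

Besides the shell and the picture viewer there is one more tool, called after "Request:" by a JSON object that holds its "fn" and its "kwargs", one argument or row to a line. drive_tool: Moves the arm, as the interface text tells. Its arguments: {"type":"object","properties":{"commands":{"type":"string"}},"required":["commands"]}

```bash
ls; mkdir -p pics
python3 - <<'E'
from plant import status, read_camera, camera_model, spotter
import cv2,numpy as np
for c in ["scene","top"]:
    im=read_camera(c); cv2.imwrite(f"pics/{c}0.png",im)
    print(c,camera_model(c))
    for l in ["holder_silver","holder_brass","mould","socket","mould_frame","jar","graver"]:
        try: print(l,[(d['bbox'],round(d['p'],2)) for d in spotter.search_frame(l,c)[:4]])
        except Exception as e: print(l,e)
a=cv2.imread("pics/scene0.png");b=cv2.imread("pics/top0.png")
print(status.read_state())
E
```

```text
pics
scene {'fx': 456.7387359559967, 'fy': 456.7387359559967, 'cx': 284.3514732443357, 'cy': 213.91948827784745, 'eye': array([1.02955682, 0.64344086, 0.67602548]), 'rotation': array([0.1323972 , 0.42067621, 0.86044705, 0.25521243])}
holder_silver [([276.2, 208.3, 288.2, 234.9], 0.97), ([333.3, 331.0, 370.3, 369.4], 0.96), ([292.5, 240.5, 323.5, 268.2], 0.73), ([363.7, 226.9, 390.3, 255.0], 0.6)]
holder_brass [([329.3, 260.2, 357.0, 291.5], 0.7), ([280.6, 240.7, 374.5, 315.9], 0.28)]
mould [([281.9, 249.4, 373.3, 313.1], 0.56)]
socket [([250.5, 128.8, 291.1, 194.5], 0.83)]
mould_frame [([213.5, 272.5, 305.9, 365.3], 0.86), ([248.6, 129.3, 293.1, 193.3], 0.65)]
jar [([197.9, 230.1, 224.9, 268.2], 0.86)]
graver [([174.4, 180.9, 211.5, 207.9], 0.53)]
top {'fx': 444.2421370351536, 'fy': 444.2421370351536, 'cx': 285.1320085217483, 'cy': 210.75152358865793, 'eye': array([0.43125972, 0.02933817, 0.87954595]), 'rotation': array([ 0.08803038, -0.07952935, -0.67589791,  0.72738418])}
holder_silver [([139.8, 164.8, 163.8, 198.0], 0.93), ([242.3, 209.6, 270.9, 234.7], 0.89), ([220.0, 290.9, 247.
[... 557 characters left out ...]
ions': array([-1.42282862,  0.38282825,  0.04391297,  1.59789127, -0.01789563,
        1.16119039, -0.0499122 ]), 'qd': array([-0.00042635,  0.00171865,  0.00121136, -0.00042763, -0.0002967 ,
       -0.00106661,  0.00012948]), 'joint_efforts': array([-2.85113902e-04, -4.33376813e+01,  1.02286823e+00, -2.49902183e+01,
        1.05676040e-02,  1.57589264e-03,  8.91543692e-06]), 'tool_pos': array([0.15813614, 0.63048482, 0.24831986]), 'ee_rot': array([ 1.22563086e-01,  9.92460724e-01,  3.81107513e-05, -5.59183562e-06]), 'ft_force': array([-0.30811616,  0.00317478,  0.18648482]), 'torque': array([ 0.0024007 , -0.00867354,  0.00456872]), 'gripper_force': 0.0, 'gripper_width': 0.08534529558712418}
```

View pictures.

View pics/scene0.png

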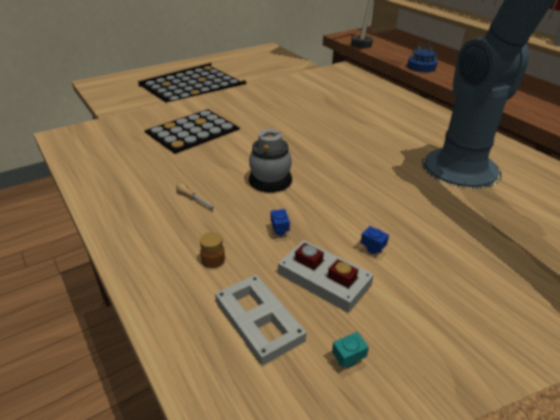

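View pics/top0.png

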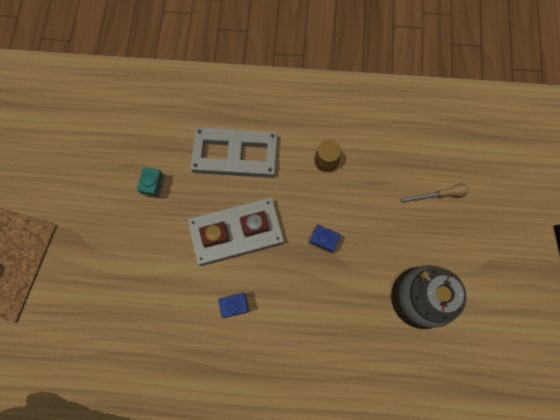

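The silver holder is the red block at top (255,223) and scene (309,255). It could be confused with the brass holder at top (214,233), the blue blocks at (325,238) and (234,305), or the teal block at (150,181). I choose (255,223). The vice socket is at top (445,293), with its red marks on the rim.

```bash
cat > h.py <<'E'
import numpy as np,cv2
from scipy.spatial.transform import Rotation as R
from plant import status, read_camera, camera_model, spotter
def ray(m,u,v):
    d=np.array([(u-m['cx'])/m['fx'],-(v-m['cy'])/m['fy'],-1.])
    return R.from_quat(m['rotation']).apply(d)
def at(m,u,v,z):
    d=ray(m,u,v); e=np.array(m['eye']); return (e+d*(z-e[2])/d[2])
def proj(m,p):
    c=R.from_quat(m['rotation']).inv().apply(np.array(p)-m['eye'])
    return m['cx']+m['fx']*c[...,0]/-c[...,2], m['cy']+m['fy']*c[...,1]/c[...,2]
E
python3 - <<'E'
from h import *
t=camera_model("top");s=camera_model("scene")
P=lambda n,m,u,v,z:print(n,at(m,u,v,z).round(4))
P("silver top",t,255,223,.060);P("silver sc",s,309.5,251,.060)
P("brass top",t,213.5,232.5,.060);P("brass sc",s,344,267,.060)
P("socket top",t,445,293.5,.138);P("socket sc",s,270.5,134.5,.138)
P("jar",t,329,148,.062);P("tool",t,404,199,.01);P("tool",t,466,188,.01)
P("frame",t,235,152,.02);P("blue",t,325,238,.02)
a=cv2.imread("pics/top0.png")
A=cv2.resize(a[190:275,180:290],None,fx=5,fy=5,interpolation=cv2.INTER_CUBIC)
B=cv2.resize(a[260:333,385:475],None,fx=5,fy=5,interpolation=cv2.INTER_CUBIC)
h=max(A.shape[0],B.shape[0]);o=np.zeros((600,800,3),np.uint8)
A=cv2.resize(A,(400,int(A.shape[0]*400/A.shape[1])));B=cv2.resize(B,(400,int(B.shape[0]*400/B.shape[1])))
o[:A.shape[0],:400]=A;o[:B.shape[0],400:]=B
cv2.imwrite("pics/crop0.png",o[:340])
E
```

```text
silver top [0.6013 0.1016 0.06  ]
silver sc [0.6077 0.1099 0.06  ]
brass top [0.5775 0.1777 0.06  ]
brass sc [0.5785 0.1827 0.06  ]
socket top [ 0.4901 -0.227   0.138 ]
socket sc [ 0.491  -0.2228  0.138 ]
jar [ 0.7612 -0.0298  0.062 ]
tool [ 0.6832 -0.1906  0.01  ]
tool [ 0.7156 -0.3161  0.01  ]
frame [0.7554 0.1596 0.02  ]
blue [ 0.5897 -0.0345  0.02  ]
```

View pics/crop0.png

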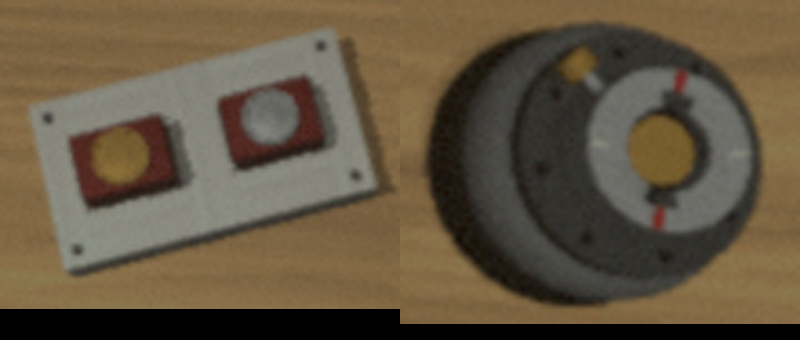

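Run:
```python
from h import *
t=camera_model("top")
a=lambda x,y,z:at(t,180+x/3.636,190+y/3.636,z)
b=lambda x,y,z:at(t,385+(x-400)/4.444,260+y/4.444,z)
c=[a(30,105,.031),a(333,30,.031),a(378,190,.031),a(70,272,.031)]
print(np.mean(c,0),[np.linalg.norm(c[i]-c[i-1]) for i in range(4)])
for d in (c[1]-c[0],c[2]-c[3],a(270,115,.06)-a(121,155,.06)):print("mould x deg",np.degrees(np.arctan2(d[1],d[0])))
print("sil",a(270,115,.06),"br",a(121,155,.06))
d=b(682,78,.138)-b(658,222,.138);print("socket x deg",np.degrees(np.arctan2(d[1],d[0])),np.linalg.norm(d))
w=b(745,154,.138)-b(600,144,.138);print("white deg",np.degrees(np.arctan2(w[1],w[0])))
print("mouth",b(670,150,.138),b(682,78,.138)/2+b(658,222,.138)/2)
m=camera_model("wrist");print(m); s=status.read_state()
T=R.from_quat(s['ee_rot']);print("tool axes\n",T.as_matrix().round(3)); print("cam in tool",T.inv().apply(m['eye']-s['tool_pos']),(T.inv()*R.from_quat(m['rotation'])).as_matrix().round(3))
```

```text
[0.58935975 0.13980102 0.031     ] [np.float64(0.0934901309802778), np.float64(0.16815243572583868), np.float64(0.09146751486005686), np.float64(0.16753967563202365)]
mould x deg -71.41627187454395
mould x deg -70.72953333101077
mould x deg -70.3955226836389
sil [0.60386116 0.10323771 0.06      ] br [0.5772105  0.17806296 0.06      ]
socket x deg -10.037512139055622 0.054016984028734595
white deg -89.69640161907573
mouth [ 0.48976039 -0.22822697  0.138     ] [ 0.48998452 -0.22826664  0.138     ]
{'fx': 299.31763339898623, 'fy': 299.31763339898623, 'cx': 278.9806519702007, 'cy': 211.7195506563045, 'eye': array([0.08968831, 0.64751966, 0.37289635]), 'rotation': array([-0.11056982, -0.08620524,  0.60889137,  0.78076518])}
tool axes
 [[-0.97   0.243 -0.   ]
 [ 0.243  0.97   0.   ]
 [ 0.     0.    -1.   ]]
cam in tool [ 7.05381756e-02 -1.19549838e-04 -1.24575050e-01] [[-0.     0.961  0.278]
 [ 1.     0.     0.   ]
 [ 0.     0.278 -0.961]]
```

The crop confirms that the silver holder is the right-hand one (top 254,222). The socket's x axis is about -10° (mod 180) and the mould's x axis about -71°.

```bash
cat >> h.py <<'E'
def cmd(pos,psi):
    "scaled shift & turn to reach pos, tool down, tool y at azimuth psi deg (mod 180 nearest)"
    s=status.read_state();T=R.from_quat(s['ee_rot'])
    p=np.radians(psi);y=np.array([np.cos(p),np.sin(p),0]);z=np.array([0,0,-1.]);x=np.cross(y,z)
    G=R.from_matrix(np.c_[x,y,z])
    print("shift",(T.inv().apply(np.array(pos)-s['tool_pos'])/.25).round(4),"turn",((T.inv()*G).as_rotvec()/np.pi).round(4))
E
python3 -c "
from h import *
cmd([.604,.104,.18],19)"
```

```text
shift [-2.2422 -1.6088  0.2731] turn [ 0.     -0.      0.3162]
```

Request:
{"fn": "drive_tool", "kwargs": {
  "commands": "-1 -0.717 0 0 0 0 0.65;-1 -0.717 0 0 0 0 0.65;-1 -0.717 0 0 0 0 0.65;-1 -0.717 0 0 0 0 0.65;-1 -0.717 0 0 0 0 0.65"
}}

```text
time_s: 1.42
tool_pos: [0.3586, 0.3938, 0.2487]
ee_rot: [0.123, 0.992, 0.0, 0.0]
ft_force: [0.8, 0.3, -0.9]
gripper_width: 0.0554
gripper_force: 0.0
```

Request:
{"fn": "drive_tool", "kwargs": {
  "commands": "-1 -0.717 0 0 0 0 0.65;-1 -0.717 0 0 0 0 0.65;-1 -0.717 0 0 0 0 0.65;-1 -0.717 0 0 0 0 0.65;-1 -0.717 0 0 0 0 0.65"
}}

```text
time_s: 2.05
tool_pos: [0.5573, 0.1592, 0.2488]
ee_rot: [0.123, 0.992, 0.0, 0.001]
ft_force: [1.1, 1.1, 0.3]
gripper_width: 0.0558
gripper_force: 0.0
```

Request:
{"fn": "drive_tool", "kwargs": {
  "commands": "-0.242 -0.175 0.2 0 0 0.317 0.65;-0.242 -0.175 0.273 0 0 0.317 0.65;-0.242 -0.175 0.273 0 0 0.317 0.65;-0.242 -0.175 0.273 0 0 0.317 0.65;-0.242 -0.175 0.273 0 0 0.317 0.65;-0.242 -0.175 0.273 0 0 0.317 0.65;-0.242 -0.175 0.273 0 0 0.317 0.65;-0.242 -0.175 0.273 0 0 0.317 0.65"
}}

```text
time_s: 3.05
tool_pos: [0.604, 0.1041, 0.1801]
ee_rot: [0.581, 0.814, 0.0, -0.0]
ft_force: [-0.7, 0.1, -0.3]
gripper_width: 0.0556
gripper_force: 0.0
```

Run:
```python
from h import *
s=status.read_state();m=camera_model("wrist");im=read_camera("wrist");cv2.imwrite("pics/w1.png",im)
print(s['time_s'],s['tool_pos'],s['ee_rot'],s['gripper_width'],s['joint_positions'].round(2),s['ft_force'])
np.save("w1.npy",dict(m),allow_pickle=True)
T=R.from_quat(s['ee_rot']).as_matrix();print("psi",np.degrees(np.arctan2(T[1,1],T[0,1])))
print([proj(m,np.array(p)) for p in ([.604,.104,.06],[.577,.178,.06])])
cv2.imwrite("pics/w1c.png",cv2.resize(im,(800,600),interpolation=cv2.INTER_CUBIC))
```

```text
3.05 [0.60396196 0.10410433 0.18007314] [ 5.81243108e-01  8.13729957e-01  7.56852578e-05 -1.07499174e-05] 0.05563904071927967 [-0.72  0.43  0.61  1.78 -0.28  1.02  0.32] [-0.73957444  0.06188544 -0.28331351]
psi 18.923951762708327
[(np.float64(279.12971005678196), np.float64(211.4992224923457)), (np.float64(277.12460033235425), np.float64(114.19290940493747))]
```

View pics/w1c.png

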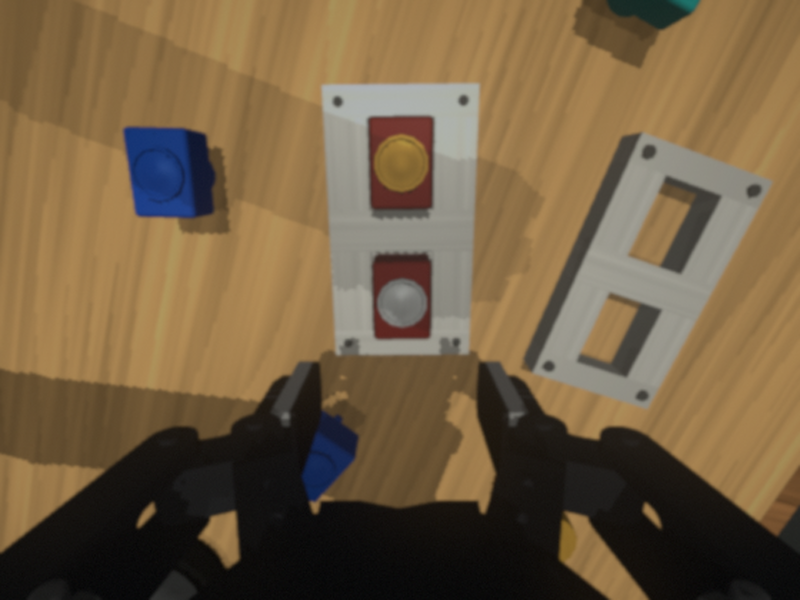

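Wrist view: the silver holder sits at about (402,302) and the brass one at (401,163). Both are in the mould, square to the image.

```bash
cat > meas.py <<'E'
from h import *
def circ(im,m,box,z,kind):
    "fit ellipse centre of medallion in box"
    x0,y0,x1,y1=box;c=im[y0:y1,x0:x1].astype(int)
    b,g,r=c[...,0],c[...,1],c[...,2]
    k=((r-g)<25)&(g>70) if kind=='s' else (g-b>35)&(g>70)
    k=k.astype(np.uint8);cs,_=cv2.findContours(k,cv2.RETR_EXTERNAL,cv2.CHAIN_APPROX_NONE)
    h=cv2.convexHull(max(cs,key=cv2.contourArea));e=cv2.fitEllipse(h)
    u,v=e[0][0]+x0,e[0][1]+y0
    return (u,v),e[1],at(m,u,v,z)
E
python3 - <<'E'
from meas import *
im=cv2.imread("pics/w1.png");m=camera_model("wrist")
S=circ(im,m,(263,190,300,233),.06,'s');B=circ(im,m,(261,84,301,142),.06,'b');print(S,B)
d=S[2]-B[2];print(np.linalg.norm(d),np.degrees(np.arctan2(d[1],d[0])))
# red block + mould edges: row scan
g=im.astype(int);red=(g[...,2]-g[...,1]>40)&(g[...,1]<60)
for v in list(range(182,236,6)):
    x=np.where(red[v,240:320])[0]+240
    if len(x):print(v,x.min(),x.max())
mm=(abs(g[...,2]-g[...,0])<40)&(g.min(2)>110)
# mould long edges
for v in range(66,245,14):
    x=np.where(mm[v,215:345])[0]+215
    if len(x): 
        p,q=at(m,x.min(),v,.031),at(m,x.max()+1,v,.031);print("mould",v,x.min(),x.max(),((p+q)/2).round(4),np.linalg.norm(p-q).round(4))
E
```

```text
((281.07284927368164, 211.56641960144043), (33.94044494628906, 35.243709564208984), array([0.60558067, 0.1044237 , 0.06      ])) ((280.44285011291504, 113.57886123657227), (37.88893508911133, 39.6948127746582), array([0.57931128, 0.17921802, 0.06      ]))
0.07927339949009773 -70.64762011239203
188 263 299
194 263 299
200 263 299
218 263 263
224 263 299
230 263 298
mould 66 225 334 [0.5665 0.2158 0.031 ] 0.0918
mould 80 226 334 [0.5704 0.2057 0.031 ] 0.092
mould 94 227 333 [0.574  0.1953 0.031 ] 0.0914
mould 108 228 333 [0.5781 0.1847 0.031 ] 0.0917
mould 122 228 332 [0.5814 0.1736 0.031 ] 0.092
mould 136 229 332 [0.5857 0.1625 0.031 ] 0.0922
mould 150 230 331 [0.5897 0.151  0.031 ] 0.0916
mould 164 231 330 [0.5938 0.1391 0.031 ] 0.091
mould 178 232 330 [0.5984 0.1271 0.031 ] 0.0913
mould 192 232 329 [0.6022 0.1145 0.031 ] 0.0915
mould 206 233 328 [0.6066 0.1017 0.031 ] 0.0909
mould 220 234 328 [0.6116 0.0887 0.031 ] 0.0912
mould 234 234 328 [0.6163 0.0752 0.031 ] 0.0924
```

```bash
python3 -c "
from h import *
cmd([.6057,.1044,.054],19.4)"
```

```text
shift [-0.001   0.0069  0.5044] turn [ 0.     -0.     -0.0027]
```

Request:
{"fn": "drive_tool", "kwargs": {
  "commands": "-0.001 0.007 0.1 0 0 -0.0027 0.65;-0.001 0.007 0.2 0 0 -0.0027 0.65;-0.001 0.007 0.3 0 0 -0.0027 0.65;-0.001 0.007 0.4 0 0 -0.0027 0.65;-0.001 0.007 0.45 0 0 -0.0027 0.65;-0.001 0.007 0.48 0 0 -0.0027 0.65;-0.001 0.007 0.504 0 0 -0.0027 0.65;-0.001 0.007 0.504 0 0 -0.0027 0.65"
}}

```text
time_s: 4.1
tool_pos: [0.6059, 0.1043, 0.0542]
ee_rot: [0.578, 0.816, 0.0, 0.0]
ft_force: [0.3, -0.6, -0.4]
gripper_width: 0.0555
gripper_force: 0.0
```

Run:
```python
from h import *
s=status.read_state();im=read_camera("wrist");cv2.imwrite("pics/w2.png",im)
print(s['tool_pos'],s['gripper_width'],s['ft_force'],s['torque'])
```

```text
[0.60585939 0.10431985 0.05419568] 0.055506252494768586 [ 0.31449132 -0.64433021 -0.41310782] [ 0.02586583  0.04320178 -0.0105903 ]
```

View pics/w2.png

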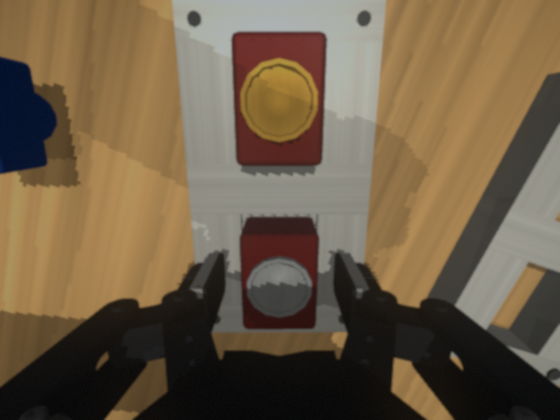

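Fingers straddle the silver holder evenly, with the medallion at (280,287) and the fingertips at about x=225 and 333. Closing now.

Request:
{"fn": "drive_tool", "kwargs": {
  "commands": "0 0 0 0 0 0 0.5;0 0 0 0 0 0 0.3;0 0 0 0 0 0 0;0 0 0 0 0 0 0;0 0 0 0 0 0 0;0 0 0 0 0 0 0"
}}

```text
time_s: 4.9
tool_pos: [0.6065, 0.1044, 0.0549]
ee_rot: [0.578, 0.816, 0.001, 0.0]
ft_force: [0.3, -0.4, 6.1]
gripper_width: 0.0345
gripper_force: 62.6
```

Request:
{"fn": "drive_tool", "kwargs": {
  "commands": "0 0 -0.02 0 0 0 0;0 0 -0.05 0 0 0 0;0 0 -0.1 0 0 0 0;0 0 -0.15 0 0 0 0;0 0 -0.2 0 0 0 0"
}}

```text
time_s: 5.52
tool_pos: [0.6058, 0.1042, 0.1052]
ee_rot: [0.578, 0.816, 0.0, 0.0]
ft_force: [-1.0, 0.3, -1.4]
gripper_width: 0.0349
gripper_force: 61.8
```

```bash
python3 -c "
from h import *
cmd([.6057,.1044,.26],19.4)
cmd([.545,-.237,.26],80)"
```

```text
shift [ 8.000e-04  1.000e-04 -6.193e-01] turn [ 0.0002  0.     -0.0003]
shift [-1.2073 -0.6813 -0.6195] turn [ 1.00e-04  1.00e-04 -3.37e-01]
```

Request:
{"fn": "drive_tool", "kwargs": {
  "commands": "0 0 -0.2 0 0 0 0;0 0 -0.4 0 0 0 0;-0.1 -0.05 -0.6 0 0 0 0;-0.25 -0.14 -0.62 0 0 -0.05 0;-0.4 -0.23 -0.62 0 0 -0.1 0;-0.6 -0.34 -0.62 0 0 -0.15 0;-0.8 -0.45 -0.62 0 0 -0.2 0;-0.95 -0.54 -0.62 0 0 -0.25 0;-1 -0.58 -0.62 0 0 -0.3 0;-1 -0.6 -0.62 0 0 -0.337 0;-1 -0.6 -0.62 0 0 -0.337 0"
}}

```text
time_s: 6.9
tool_pos: [0.5463, -0.1822, 0.2596]
ee_rot: [0.089, 0.996, 0.0, 0.0]
ft_force: [1.3, 0.3, -0.9]
gripper_width: 0.0347
gripper_force: 61.9
```

```bash
python3 -c "
from h import *
cmd([.545,-.237,.26],80);print(status.read_state()['joint_positions'])"
```

```text
shift [-0.0338 -0.2167 -0.0016] turn [ 0.0001  0.0001 -0.001 ]
[-0.26258072  0.25963818  0.60259868  1.79223284 -0.16144974  1.13863223
  1.78536539]
```

Request:
{"fn": "drive_tool", "kwargs": {
  "commands": "-0.034 -0.1 0 0 0 0 0;-0.034 -0.217 0 0 0 0 0;-0.034 -0.217 0 0 0 0 0;-0.034 -0.217 0 0 0 0 0"
}}

```text
time_s: 7.4
tool_pos: [0.5463, -0.235, 0.259]
ee_rot: [0.087, 0.996, 0.001, 0.0]
ft_force: [0.3, 0.8, -3.2]
gripper_width: 0.0347
gripper_force: 61.9
```

Run:
```python
from h import *
s=status.read_state();m=camera_model("wrist");im=read_camera("wrist");cv2.imwrite("pics/w3.png",im)
print(s['tool_pos'],s['gripper_width'],s['ft_force'],s['torque'])
print(proj(m,np.array([.49,-.228,.138])))
cv2.imwrite("pics/w3c.png",cv2.resize(im,(800,600),interpolation=cv2.INTER_CUBIC))
```

```text
[ 0.54630209 -0.23504792  0.2590363 ] 0.034734124449393645 [ 0.29428038  0.83492142 -3.24279915] [ 0.05497859 -0.06086985  0.00610503]
(np.float64(275.4251783666189), np.float64(143.22814935748278))
```

View pics/w3c.png

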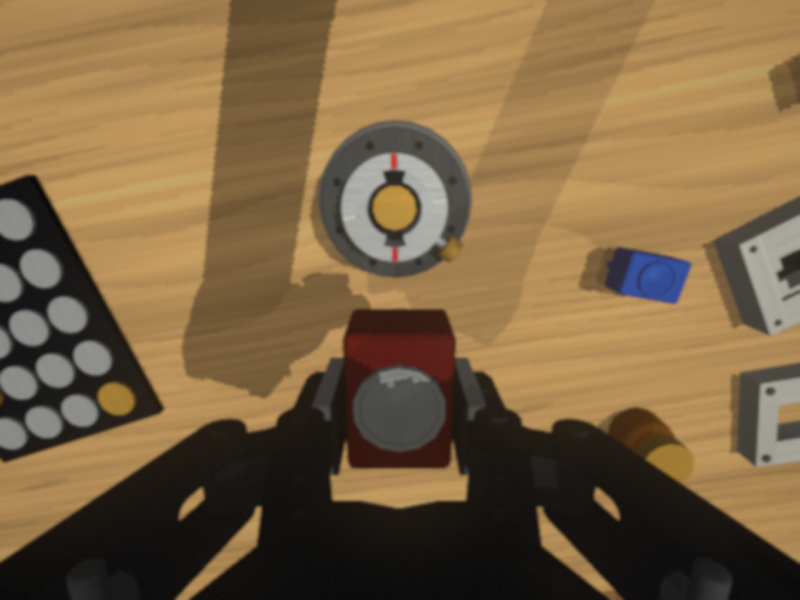

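Held upright: the holder is at (400,405) and the socket collar at (394,207). The red marks at (394,161) and (395,255) line up with the holder's x axis.

```bash
cat > sock.py <<'E'
from meas import *
def socket(im,m):
    b,g,r=[im[...,i].astype(int) for i in range(3)]
    u0,v0=map(int,proj(m,np.array([.49,-.228,.138])));W=60
    roi=np.zeros(im.shape[:2],bool);roi[max(0,v0-W):v0+W,max(0,u0-W):u0+W]=1
    k=((abs(r-b)<35)&(g>120)&roi).astype(np.uint8)
    k=cv2.morphologyEx(k,cv2.MORPH_CLOSE,np.ones((5,5)))
    cs,_=cv2.findContours(k,cv2.RETR_EXTERNAL,cv2.CHAIN_APPROX_NONE);c=max(cs,key=cv2.contourArea)
    e=cv2.fitEllipse(cv2.convexHull(c));print("collar",np.round(e[0]+e[1],2),at(m,*e[0],.138))
    rd=(r-g>60)&(r-b>60)&(abs(g-b)<35)&roi
    n,l,st,ce=cv2.connectedComponentsWithStats(rd.astype(np.uint8));i=np.argsort(-st[1:,4])[:2]+1
    p=[at(m,*ce[j],.138) for j in i];d=p[0]-p[1];print("red",ce[i].round(2),st[i,4],"mid",(p[0]+p[1])/2,"len",np.linalg.norm(d),"deg",np.degrees(np.arctan(d[1]/d[0])))
    y=((g-b>35)&(g>90)&roi)&(np.hypot(np.arange(im.shape[1])[None]-e[0][0],np.arange(im.shape[0])[:,None]-e[0][1])<18)
    v,u=np.where(y);print("plunger",u.mean(),v.mean(),at(m,u.mean(),v.mean(),.129))
def show():
    s=status.read_state();T=R.from_quat(s['ee_rot'])
    print(s['time_s'],s['tool_pos'].round(4),"psi",np.degrees(np.arctan2(*T.as_matrix()[[1,0],1])).round(2),"w",s['gripper_width'].round(4),"F",s['ft_force'].round(2),"M",s['torque'].round(3))
    return s,T
E
python3 - <<'E'
from sock import *
m=camera_model("wrist");im=cv2.imread("pics/w3.png");s,T=show()
socket(im,m)
e=circ(im,m,(243,250,315,318),s['tool_pos'][2]+.006,'s')
print(e[:2],T.inv().apply(e[2]-s['tool_pos']))
g=im.astype(int)
for v in range(214,330,6): 
    r=np.where((g[v,225:335,2]-g[v,225:335,1]>25))[0]+225
    print(v,(r.min(),r.max()) if len(r) else None,end=' ')
E
```

```text
Traceback (most recent call last):
  File "sock.py", line 17, in show
    print(s['time_s'],s['tool_pos'].round(4),"psi",np.degrees(np.arctan2(*T.as_matrix()[[1,0],1])).round(2),"w",s['gripper_width'].round(4),"F",s['ft_force'].round(2),"M",s['torque'].round(3))
                                                                                                                ^^^^^^^^^^^^^^^^^^^^^^^^
AttributeError: 'float' object has no attribute 'round'
```

```bash
sed -i "s/s\['gripper_width'\].round(4)/round(s['gripper_width'],4)/" sock.py
python3 - <<'E'
from sock import *
m=camera_model("wrist");im=cv2.imread("pics/w3.png");s,T=show()
socket(im,m)
e=circ(im,m,(243,250,315,318),s['tool_pos'][2]+.006,'s')
print(e[:2],T.inv().apply(e[2]-s['tool_pos']))
g=im.astype(int)
for v in range(214,330,6): 
    r=np.where((g[v,225:335,2]-g[v,225:335,1]>25))[0]+225
    print(v,(r.min(),r.max()) if len(r) else None,end=' ')
E
```

```text
7.45 [ 0.5465 -0.2344  0.2589] psi 80.08 w 0.0347 F [-0.42  0.36 -2.5 ] M [-0.01  -0.028  0.033]
collar [288.78 146.02  49.87  75.71] [ 0.49418818 -0.21728836  0.138     ]
red [[275.41 112.36]
 [276.07 178.07]] [39 28] mid [ 0.49251334 -0.22762033  0.138     ] len 0.05161953452032986 deg -9.523984361089349
plunger 280.77383592017736 145.46341463414635 [ 0.49321792 -0.22358536  0.129     ]
((279.1934242248535, 285.52213287353516), (57.4852409362793, 62.181827545166016)) [ 2.16284238e-03 -8.22823245e-05 -5.99985999e-03]
214 (np.int64(225), np.int64(334)) 220 (np.int64(225), np.int64(334)) 226 (np.int64(225), np.int64(334)) 232 (np.int64(225), np.int64(334)) 238 (np.int64(225), np.int64(334)) 244 (np.int64(225), np.int64(334)) 250 (np.int64(225), np.int64(334)) 256 (np.int64(225), np.int64(334)) 262 (np.int64(242), np.int64(317)) 268 (np.int64(243), np.int64(315)) 274 (np.int64(243), np.int64(315)) 280 (np.int64(243), np.int64(315)) 286 (np.int64(244), np.int64(314)) 292 (np.int64(244), np.int64(314)) 298 (np.int64(244), np.int64(314)) 304 (np.int64(244), np.int64(314)) 310 (np.int64(242), np.int64(314)) 316 (np.int64(240), np.int64(318)) 322 (np.int64(239), np.int64(319)) 328 (np.int64(238), np.int64(320))
```

Run:
```python
from sock import *
im=cv2.imread("pics/w3.png")
for u in (255,280,300):
    print(u);print([tuple(int(q) for q in im[v,u-1:u+2].mean(0)) for v in list(range(210,246,2))+list(range(312,338,2))])
for v in (228,243,322): print(v,[tuple(int(q) for q in im[v-1:v+2,u].mean(0)) for u in list(range(238,254,2))+list(range(304,326,2))])
print("collar row 130",[int(q) for q in im[143:147,:,1].mean(0)[225:330]])
print("collar col",[int(q) for q in im[95:195,262:266,1].mean(1)])
print("collar col",[int(q) for q in im[95:195,285:289,1].mean(1)])
```

```text
255
[(65, 104, 133), (62, 98, 125), (58, 93, 118), (38, 60, 83), (18, 28, 53), (18, 27, 53), (18, 27, 53), (17, 26, 52), (16, 26, 52), (16, 25, 52), (16, 26, 52), (18, 27, 58), (21, 29, 77), (23, 30, 88), (23, 30, 88), (24, 31, 90), (23, 31, 89), (22, 29, 89), (17, 22, 53), (16, 21, 53), (15, 22, 53), (15, 22, 53), (16, 23, 53), (15, 23, 53), (15, 23, 54), (20, 32, 59), (62, 101, 131), (83, 135, 172), (85, 137, 175), (83, 133, 170), (84, 136, 173)]
280
[(90, 144, 183), (91, 146, 186), (88, 139, 178), (54, 85, 111), (21, 30, 54), (20, 28, 53), (19, 27, 52), (18, 26, 52), (19, 27, 52), (18, 26, 52), (18, 25, 52), (17, 26, 57), (19, 27, 71), (22, 29, 82), (23, 30, 88), (24, 32, 90), (24, 31, 90), (24, 31, 90), (65, 68, 70), (67, 71, 73), (42, 47, 61), (16, 24, 54), (15, 23, 54), (15, 23, 54), (16, 24, 54), (22, 35, 62), (69, 112, 145), (84, 136, 174), (82, 131, 168), (86, 139, 176), (86, 139, 178)]
300
[(80, 127, 162), (79, 127, 161), (79, 126, 162), (53, 85, 112), (21, 32, 56), (19, 28, 54), (19, 28, 54), (18, 28, 54), (18, 28, 53), (18, 27, 53), (18, 26, 53), (19, 28, 58), (20, 29, 72
[... 1873 characters left out ...]
7, 136, 133, 129, 125, 118, 109, 96, 80, 63, 56, 60, 76, 103, 131, 150, 162, 167, 167, 166, 165, 165, 167, 169, 169, 169, 168, 169, 169, 170, 171, 169, 160, 138, 105, 77, 64, 63, 68, 73, 75, 75, 75, 75, 83, 98, 114, 124]
collar col [79, 78, 79, 79, 79, 79, 79, 79, 79, 79, 79, 81, 93, 123, 157, 176, 180, 179, 178, 179, 181, 180, 179, 177, 177, 177, 174, 171, 170, 170, 170, 171, 170, 161, 139, 107, 80, 71, 79, 92, 107, 123, 137, 144, 148, 147, 147, 146, 146, 146, 145, 144, 144, 143, 144, 144, 142, 140, 136, 129, 115, 95, 77, 67, 70, 82, 104, 130, 153, 165, 170, 171, 171, 171, 170, 169, 169, 170, 171, 171, 171, 173, 174, 171, 167, 156, 130, 100, 80, 72, 69, 68, 67, 68, 67, 68, 69, 81, 102, 117]
```

Request:
{"fn": "drive_tool", "kwargs": {
  "commands": "0.06 -0.01 0 0 0 0 0;0.12 -0.01 0 0 0 0 0;0.12 -0.01 0 0 0 0 0;0.12 -0.01 0 0 0 0 0;0.12 -0.01 0 0 0 0 0"
}}

```text
time_s: 8.07
tool_pos: [0.5164, -0.2333, 0.2592]
ee_rot: [0.087, 0.996, -0.0, 0.0]
ft_force: [-0.1, -0.0, -0.6]
gripper_width: 0.0346
gripper_force: 61.9
```

Run:
```python
from sock import *
s,T=show();m=camera_model("wrist");im=read_camera("wrist");cv2.imwrite("pics/w4.png",im)
g=cv2.GaussianBlur(im,(3,3),0)[...,1].astype(float)
u0,v0=proj(m,np.array([.4925,-.2276,.138]));print(u0,v0)
# radial scan for outer edge of collar (bright -> dark), fit circle on the plane
pts=[]
for a in np.radians(np.arange(0,360,4)):
    if u0 and v0+np.sin(a)*38>212: continue
    rr=np.arange(31,45,.25);p=cv2.remap(g.astype(np.float32),(u0+rr*np.cos(a)).astype(np.float32)[None],(v0+rr*np.sin(a)).astype(np.float32)[None],cv2.INTER_LINEAR)[0]
    i=np.where(p<120)[0]
    if p[0]>140 and len(i): pts.append((u0+rr[i[0]]*np.cos(a),v0+rr[i[0]]*np.sin(a)))
W=np.array([at(m,*q,.138)[:2] for q in pts])
from scipy.optimize import least_squares
f=least_squares(lambda q:np.hypot(*(W-q[:2]).T)-q[2],[.4925,-.2276,.03],loss='soft_l1',f_scale=.0007)
print("circle",f.x,len(W),np.abs(f.fun).mean())
socket(im,m)
cv2.imwrite("pics/w4c.png",cv2.resize(im[90:330,180:380],(750,600*750//750) if 0 else (500,600),interpolation=cv2.INTER_CUBIC))
c=np.array([f.x[0],f.x[1],.138]);print("sock in tool",T.inv().apply(c-s['tool_pos']))
```

```text
8.075 [ 0.5164 -0.2333  0.2592] psi 80.03 w 0.0346 F [-0.13 -0.01 -0.61] M [-0.014 -0.009 -0.007]
280.962443510125 182.72781264220671
circle [ 0.49162498 -0.22832186  0.02976239] 63 0.00022649970018496422
collar [280.68 181.08  70.    73.79] [ 0.4910934  -0.22759143  0.138     ]
red [[279.5  150.74]
 [249.25 237.46]] [38 24] mid [ 0.50103908 -0.24379599  0.138     ] len 0.07928780568491481 deg -29.50124301276887
plunger 279.9385307346327 179.90704647676162 [ 0.49160127 -0.22827982  0.129     ]
sock in tool [0.02537066 0.00063452 0.1211958 ]
```

View pics/w4c.png

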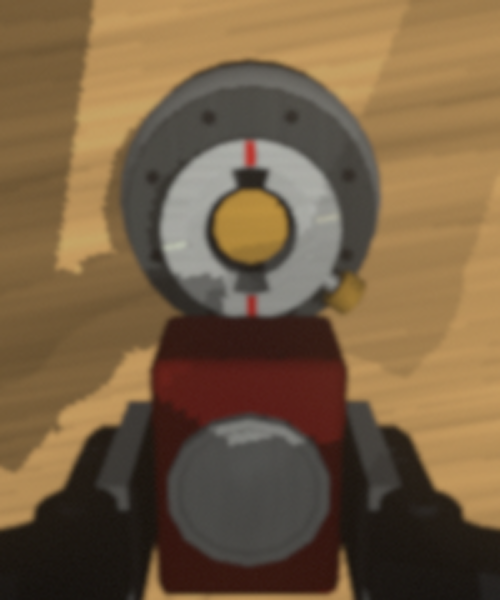

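The collar circle fits at (0.4916, -0.2283) with r = 29.8 mm against 30 mm expected. The plunger centre agrees, and the upper red mark is in line at crop (250,152).

```bash
python3 -c "
from h import *
m=camera_model('wrist')
d=at(m,279.5,150.74,.138)-np.array([.49162,-.22832,.138]);print(np.degrees(np.arctan(d[1]/d[0])))
cmd([.4916,-.2283,.191],80.2)"
```

```text
-9.006081577152308
shift [0.1012 0.0028 0.2724] turn [-0.0001  0.0001 -0.001 ]
```

Request:
{"fn": "drive_tool", "kwargs": {
  "commands": "0.05 0.003 0 0 0 -0.0025 0;0.1 0.003 0 0 0 -0.0025 0;0.101 0.003 0 0 0 -0.0025 0;0.101 0.003 0.05 0 0 -0.0025 0;0.101 0.003 0.12 0 0 -0.0025 0;0.101 0.003 0.19 0 0 -0.0025 0;0.101 0.003 0.24 0 0 -0.0025 0;0.101 0.003 0.27 0 0 -0.0025 0;0.101 0.003 0.27 0 0 -0.0025 0;0.101 0.003 0.27 0 0 -0.0025 0"
}}

```text
time_s: 9.38
tool_pos: [0.4917, -0.2286, 0.1921]
ee_rot: [0.083, 0.997, -0.0, 0.001]
ft_force: [0.0, -0.4, -1.3]
gripper_width: 0.0347
gripper_force: 61.9
```

Run:
```python
from sock import *
s,T=show();cmd([.4916,-.2283,.18],80.4)
ims=[read_camera(c) for c in ("scene","wrist")]
A=cv2.resize(ims[0][110:205,215:335],(500,396),interpolation=cv2.INTER_CUBIC)
B=cv2.resize(ims[1][150:310,200:360],(300,300),interpolation=cv2.INTER_CUBIC)
o=np.zeros((396,800,3),np.uint8);o[:,:500]=A;o[:300,500:]=B;cv2.imwrite("pics/p5.png",o)
```

```text
9.375 [ 0.4917 -0.2286  0.1921] psi 80.45 w 0.0347 F [ 0.03 -0.38 -1.28] M [-0.02  -0.022  0.07 ]
shift [0.0006 0.0012 0.0482] turn [-0.0001  0.0004  0.0003]
```

View pics/p5.png

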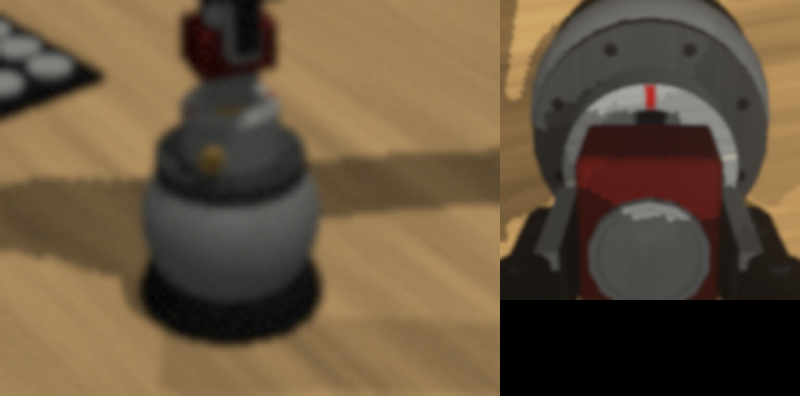

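The stub is a few mm above the mouth and centred, with the red mark at (650,97) in line with the holder's centre at (650,255). Lowering in small steps.

Request:
{"fn": "drive_tool", "kwargs": {
  "commands": "0 0.001 0.01 0 0 0 0;0 0.001 0.02 0 0 0 0;0 0.001 0.03 0 0 0 0;0 0.001 0.04 0 0 0 0;0 0.001 0.04 0 0 0 0"
}}

```text
time_s: 10.1
tool_pos: [0.491, -0.228, 0.1812]
ee_rot: [0.083, 0.997, 0.0, -0.0]
ft_force: [0.8, 0.1, -1.4]
gripper_width: 0.0349
gripper_force: 61.9
```

Request:
{"fn": "drive_tool", "kwargs": {
  "commands": "0 0 0.008 0 0 0 0;0 0 0.016 0 0 0 0;0 0 0.024 0 0 0 0;0 0 0.024 0 0 0 0"
}}

```text
time_s: 10.6
tool_pos: [0.4914, -0.2282, 0.1759]
ee_rot: [0.083, 0.997, 0.0, 0.0]
ft_force: [-0.9, 0.9, 2.1]
gripper_width: 0.0342
gripper_force: 62.3
```

Request:
{"fn": "drive_tool", "kwargs": {
  "commands": "0 0 0.008 0 0 0 0;0 0 0.016 0 0 0 0;0 0 0.024 0 0 0 0;0 0 0.028 0 0 0 0;0 0 0.028 0 0 0 0"
}}

```text
time_s: 11.22
tool_pos: [0.4915, -0.2281, 0.1692]
ee_rot: [0.083, 0.997, 0.0, 0.0]
ft_force: [-2.3, 1.8, 7.6]
gripper_width: 0.0347
gripper_force: 62.9
```

```bash
python3 -c "
from sock import *
show()"
```

```text
11.225 [ 0.4915 -0.2281  0.1692] psi 80.46 w 0.0347 F [-2.32  1.81  7.55] M [ 0.355  0.61  -0.003]
```

Request:
{"fn": "drive_tool", "kwargs": {
  "commands": "0 0 0.003 0 0 0 0;0 0 0.005 0 0 0 0;0 0 0.005 0 0 0 0"
}}

```text
time_s: 11.6
tool_pos: [0.4915, -0.2282, 0.1682]
ee_rot: [0.083, 0.997, 0.0, 0.0]
ft_force: [-3.0, 2.2, 7.8]
gripper_width: 0.0345
gripper_force: 62.9
```

Request:
{"fn": "drive_tool", "kwargs": {
  "commands": "0 0 0 0 0 0.025 0;0 0 0 0 0 0.05 0;0 0 0 0 0 0.075 0;0 0 0 0 0 0.1 0;0 0 0 0 0 0.11 0"
}}

```text
time_s: 12.22
tool_pos: [0.4928, -0.2288, 0.1687]
ee_rot: [0.254, 0.967, -0.0, 0.002]
ft_force: [-1.5, 1.2, 8.0]
gripper_width: 0.0346
gripper_force: 63.0
```

```bash
python3 -c "
from sock import *
show()"
```

```text
12.225 [ 0.4928 -0.2288  0.1687] psi 60.6 w 0.0346 F [-1.46  1.22  8.02] M [0.168 0.307 0.039]
```

Request:
{"fn": "drive_tool", "kwargs": {
  "commands": "0 0 0 0 0 0.025 0;0 0 0 0 0 0.05 0;0 0 0 0 0 0.075 0;0 0 0 0 0 0.1 0;0 0 0 0 0 0.125 0;0 0 0 0 0 0.15 0;0 0 0 0 0 0.175 0;0 0 0 0 0 0.2 0;0 0 0 0 0 0.2 0"
}}

```text
time_s: 13.35
tool_pos: [0.4933, -0.2286, 0.1688]
ee_rot: [0.54, 0.842, 0.001, 0.002]
ft_force: [-0.4, 0.6, 8.1]
gripper_width: 0.0344
gripper_force: 63.1
```

```bash
python3 -c "
from sock import *
show()"
```

```text
13.35 [ 0.4933 -0.2286  0.1688] psi 24.64 w 0.0344 F [-0.4   0.65  8.07] M [ 0.196  0.204 -0.034]
```

Request:
{"fn": "drive_tool", "kwargs": {
  "commands": "0 0 0 0 0 0.025 0;0 0 0 0 0 0.05 0;0 0 0 0 0 0.075 0;0 0 0 0 0 0.1 0;0 0 0 0 0 0.12 0;0 0 0 0 0 0.12 0"
}}

```text
time_s: 14.1
tool_pos: [0.4933, -0.2287, 0.1688]
ee_rot: [0.688, 0.726, 0.001, 0.002]
ft_force: [-1.8, 1.0, 8.1]
gripper_width: 0.0345
gripper_force: 63.1
```

```bash
python3 -c "
from sock import *
show()"
```

```text
14.1 [ 0.4933 -0.2287  0.1688] psi 3.06 w 0.0345 F [-1.8   0.96  8.11] M [0.207 0.213 0.039]
```

Request:
{"fn": "drive_tool", "kwargs": {
  "commands": "0 0 0 0 0 0.006 0;0 0 0 0 0 0.011 0;0 0 0 0 0 0.017 0;0 0 0 0 0 0.017 0"
}}

```text
time_s: 14.6
tool_pos: [0.4927, -0.2287, 0.1687]
ee_rot: [0.707, 0.707, 0.001, 0.001]
ft_force: [-1.7, 2.7, 8.6]
gripper_width: 0.0347
gripper_force: 63.2
```

```bash
python3 -c "
from sock import *
show()"
```

```text
14.6 [ 0.4927 -0.2287  0.1687] psi 0.04 w 0.0347 F [-1.71  2.71  8.63] M [0.257 0.425 0.064]
```

Request:
{"fn": "drive_tool", "kwargs": {
  "commands": "0 0 0 0 0 0.006 0;0 0 0 0 0 0.01 0;0 0 0 0 0 0.01 0"
}}

```text
time_s: 14.98
tool_pos: [0.4924, -0.2286, 0.1687]
ee_rot: [0.718, 0.696, 0.0, 0.001]
ft_force: [-2.9, 0.1, 8.6]
gripper_width: 0.0346
gripper_force: 63.3
```

```bash
python3 -c "
from sock import *
show()"
```

```text
14.975 [ 0.4924 -0.2286  0.1687] psi -1.71 w 0.0346 F [-2.9   0.11  8.61] M [0.343 0.535 0.311]
```

Request:
{"fn": "drive_tool", "kwargs": {
  "commands": "0 0 -0.004 0 0 -0.003 0;0 0 -0.008 0 0 -0.003 0;0 0 -0.012 0 0 -0.003 0;0 0 -0.012 0 0 -0.003 0"
}}

```text
time_s: 15.48
tool_pos: [0.4923, -0.2285, 0.1707]
ee_rot: [0.715, 0.699, 0.0, 0.001]
ft_force: [2.4, -0.6, 2.3]
gripper_width: 0.0349
gripper_force: 62.4
```

```bash
python3 -c "
from sock import *
show()"
```

```text
15.475 [ 0.4923 -0.2285  0.1707] psi -1.25 w 0.0349 F [ 2.44 -0.57  2.27] M [-0.147 -0.543  0.118]
```

Request:
{"fn": "drive_tool", "kwargs": {
  "commands": "0 0 0 0 0 -0.004 0;0 0 0 0 0 -0.008 0;0 0 0 0 0 -0.008 0"
}}

```text
time_s: 15.85
tool_pos: [0.4922, -0.2285, 0.1711]
ee_rot: [0.706, 0.708, 0.001, 0.001]
ft_force: [2.1, -0.1, 6.2]
gripper_width: 0.0348
gripper_force: 62.8
```

```bash
python3 -c "
from sock import *
show()"
```

```text
15.85 [ 0.4922 -0.2285  0.1711] psi 0.17 w 0.0348 F [ 2.08 -0.09  6.15] M [-0.063 -0.412 -0.018]
```

Request:
{"fn": "drive_tool", "kwargs": {
  "commands": "0 0 -0.002 0 0 0 0;0 0 -0.004 0 0 0 0;0 0 -0.004 0 0 0 0;0 0 -0.004 0 0 0 0"
}}

```text
time_s: 16.35
tool_pos: [0.4922, -0.2285, 0.1721]
ee_rot: [0.706, 0.708, 0.001, 0.001]
ft_force: [2.0, -0.9, 5.0]
gripper_width: 0.0346
gripper_force: 62.8
```

```bash
python3 -c "
from sock import *
show()"
```

```text
16.35 [ 0.4922 -0.2285  0.1721] psi 0.17 w 0.0346 F [ 2.04 -0.93  4.99] M [-0.063 -0.432  0.061]
```

Request:
{"fn": "drive_tool", "kwargs": {
  "commands": "0 0 -0.002 0 0 0 0;0 0 -0.003 0 0 0 0;0 0 -0.003 0 0 0 0;0 0 -0.003 0 0 0 0"
}}

```text
time_s: 16.85
tool_pos: [0.4922, -0.2285, 0.1727]
ee_rot: [0.706, 0.708, 0.001, 0.001]
ft_force: [1.8, -0.7, 5.3]
gripper_width: 0.0345
gripper_force: 62.7
```

```bash
python3 -c "
from sock import *
show()"
```

```text
16.85 [ 0.4922 -0.2285  0.1727] psi 0.17 w 0.0345 F [ 1.82 -0.7   5.34] M [-0.148 -0.552  0.037]
```

Request:
{"fn": "drive_tool", "kwargs": {
  "commands": "0 0 -0.002 0 0 0 0;0 0 -0.003 0 0 0 0;0 0 -0.003 0 0 0 0;0 0 -0.003 0 0 0 0"
}}

```text
time_s: 17.35
tool_pos: [0.4922, -0.2284, 0.173]
ee_rot: [0.706, 0.708, 0.0, 0.001]
ft_force: [5.1, -2.3, 0.3]
gripper_width: 0.0345
gripper_force: 62.2
```

Run:
```python
from sock import *
show()
ims=[read_camera(c) for c in ("scene","wrist")]
A=cv2.resize(ims[0][110:205,215:335],(500,396),interpolation=cv2.INTER_CUBIC)
B=cv2.resize(ims[1][150:330,190:370],(300,300),interpolation=cv2.INTER_CUBIC)
o=np.zeros((396,800,3),np.uint8);o[:,:500]=A;o[:300,500:]=B;cv2.imwrite("pics/p6.png",o)
```

```text
17.35 [ 0.4922 -0.2284  0.173 ] psi 0.18 w 0.0345 F [ 5.05 -2.32  0.33] M [-0.418 -1.201  0.013]
```

View pics/p6.png

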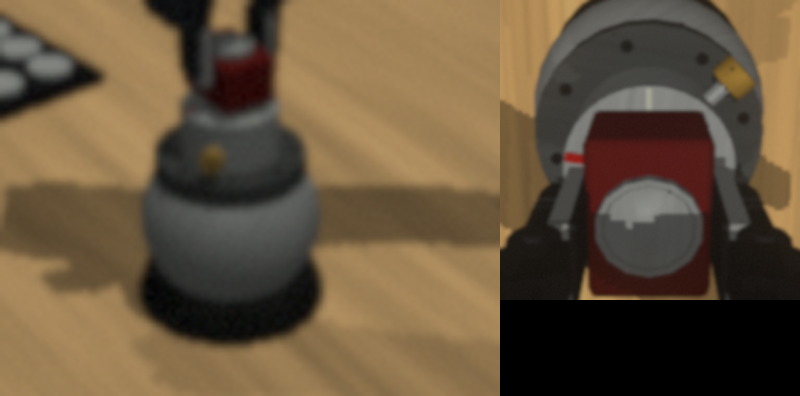

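The lugs have reached the notch tops: the force fell from 5.3 to 0.3 N at z = 0.173. The holder points at the white mark at (650,100). I'll relax the pull slightly.

Request:
{"fn": "drive_tool", "kwargs": {
  "commands": "0 0 0.002 0 0 0 0;0 0 0.002 0 0 0.002 0;0 0 0.002 0 0 0.002 0;0 0 0.002 0 0 0.002 0"
}}

```text
time_s: 17.95
tool_pos: [0.4921, -0.2284, 0.1729]
ee_rot: [0.708, 0.706, 0.0, 0.001]
ft_force: [3.7, -1.5, 4.4]
gripper_width: 0.0344
gripper_force: 62.7
```

Run:
```python
from sock import *
s,T=show();print(abs(s['qd']).max())
```

```text
17.95 [ 0.4921 -0.2284  0.1729] psi -0.17 w 0.0344 F [ 3.73 -1.5   4.41] M [-0.351 -1.09   0.09 ]
0.0017736347388899716
```

```bash
python3 -c "
from plant import workorder
print(workorder.sign_off())"
```

```text
the job is handed in; nothing more can be done
None
```

The silver-medallion holder is locked in the bayonet socket, turned about 80° to its stop with the spring holding its lugs up in the notches, and still gripped at about 62 N. I handed the job in at about 18 s; no verdict came back, and I took no final picture of the brass holder, frame, graver or jar.

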